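# Index the shelf-edge carrier and hold a label holder pressed home behind its lip

### The job

Slide the carrier along its rail to the left, into the spring detent of the station, and leave it there. Then take the label holder and push it down behind the front lip of the carrier, its thick tongue in the slot and its label window facing out over the lip, until it is fully home against the spring strip. Finish while still holding it pressed home, so that I can lock it: do not let go. Leave the loupe, the round tin and the sanding block where they are.

Things in the scene. Friction and masses are not known exactly. Their poses are not given: they have to be found in the camera images.
- rail_base: Fixed plain steel rail base, plate 80 x 335 x 10 mm, on the table; a darker rail runs along its y axis (+y to the robot's left) between end stops. Origin on the table under the rail's centre line; plate from y = -190 to +145 mm. x points away from the robot; turned by up to 12 degrees. A spring plunger with a black tail on its far side, at y = +70 mm, is the station's detent.
- carrier (a joint): Carrier position on the rail, m, growing along rail_base +y. Starts at 0 to 0.06; the detent is at 0.140, the end stop at 0.146. From about 0.128 the detent resists (about 8 N), then past 0.1345 draws the carrier to 0.140 and holds it there with about 6 N. Elsewhere the carrier drags with 1.2 N and stays where it is left.
- carrier_knob (a point): Centre of the top of the black upright knob at the carrier's right end, 78 mm above the table. Round, 16 mm across over its upper 26 mm, 12 mm below, on a flat arm whose top is 34 mm above the table; 37 mm free between it and the carrier's block on its +y side. It moves with the carrier.
- slot_seat (a point): Point in the carrier's slot, 44 mm above the table, where the middle of the tongue's lower edge lies when the label holder is home. Axes as rail_base; moves with the carrier, whose block is 110 mm long (y) and 44 mm deep. The slot is 11 mm wide (x = -5.5 to +5.5 mm from here) and 96 mm long between end cheeks (y = -48 to +48 mm).
- strip (a joint): How far the brass spring strip in the slot is pressed down, m: 0 when free (its top 14 mm below the top of the lip), 0.008 with the label holder home, 0.010 its stop. It pushes up with 3.6 N when free, growing to 8.4 N at 0.008.
- label_holder: Loose pale metal label holder, 18 x 66 x 50 mm (x, y, z), 60 to 130 g, standing upright on the table in front of the carrier. Origin: centre of its underside; x points from the framed paper window (-x face) to the back. The head, 22 to 50 mm up, is solid and 18 mm thick. Below it hang a tongue (back) and a thin skirt (front); the lip goes into the 9 mm gap between.
- tongue_tip (a point): Middle of the tongue's lower edge, 6 mm behind the label holder's origin (+x), axes as label_holder. The tongue is 6 mm thick (holder x = +3 to +9 mm), the skirt 3 mm (x = -9 to -6 mm); both hang 22 mm below the head with round lower edges. Home: the head's underside on the lip's top, tongue behind the lip, skirt in front.
- eye_loupe: Black eye loupe, 38 mm across, 30 mm high, origin at the underside; a bystander, right of the label holder.
- round_tin: Round tin with dark lid, 72 mm across, 35 mm high, origin at the underside; a bystander, left of the label holder.
- sanding_block: Wooden sanding block 41 x 71 x 25 mm, origin at the underside; a bystander near the right edge of the table.
- lip_top (a point): Middle of the rounded top edge of the carrier's front lip, an upright steel wall 4 mm thick and 110 mm long, on the robot's side of the slot. 66 mm above the table, 7.5 mm in front of slot_seat (-x) and 22 mm above it. The slot's back wall and end cheeks end 6 mm lower than the lip; the back wall's top edge is rounded by 4 mm.
There are look-alikes about, which are no part of the job. What is shaped like the label_holder but green or yellow is not meant.

How it is judged:
By the outcome, as a careful person would: the job done as asked, in the order asked, and still so for the second after the job is handed in, while the arm keeps its last pose, push and grip.
It also fails if it takes over 51 s, if anything falls off the work surface, if the arm or the gripper's body presses on something with over 40 N, if the wrist force passes 120 N, or if a joint passes its speed limit or range.

### The arm

A 7-joint arm with a two-finger parallel gripper is mounted at the origin on a cart in front of the work surface, level with it; the furniture and walls round the work are solid. World frame = base frame: x ahead of the robot, y to its left, z up, the work surface at z = 0. Lengths are in mm, angles in degrees, forces in N, time in s.
With the tool pointing down it reaches from about 400 to 750 mm from the base axis. Payload 19.5 kg.
Tool frame: the origin (TCP) lies on the centre line of the jaws, within the pads' length; the fingertips stand 19 mm ahead of it and the grasp point (between the pads) is the TCP; z points along the fingers, y is the direction in which the jaws open and shut (so a half turn about z gives the same grasp; the last joint's range is limited). The gripper opens to 85 mm and grips with 20 to 120 N. Pads are 22 mm wide; open, the fingers measure 114 mm over their backs; the gripper's body (76 mm by 85 mm) begins 54 mm behind the grasp point. The pads swing forward as they close: fully open they stand 13 mm farther back than shut.
Start: joints at [65.793, 40.479, -1.581, 85.061, 1.261, 54.483, -4.326], TCP at [213.698, -533.789, 250.268] pointing down, gripper open.
Joint ranges: [-155.06, 155.06], [-18.47, 123.98], [-90, 86.84], [0, 140.48], [-83.41, 263.41], [0, 116], [-161.91, 161.91]. Speed limits (degrees/s): [108.29, 108.29, 147.25, 147.25, 172.46, 172.46, 172.46].

### API

Orientations are given as [roll, pitch, yaw] about the fixed x, y, z axes, in that order (R = Rz(yaw) Ry(pitch) Rx(roll)).
In Python, from cell import telemetry, capture, ctrl, regions_of, tip_of gives the robot as it stands. The module is installed in compiled form; this text tells all that it offers.
- The arm moves only by the shell command python3 -m creep 'ROWS' [FORCE]. ROWS is a JSON object of lists of equal length, an entry for each row: "turn": the turn, a rotation vector about the tool's x, y, z each as a share of 90 degrees, from -1 to 1, a list of three; "xyz": the shift along the tool's x, y, z each as a share of 0.08 m, from -1 to 1, a list of three; "hand": the gripper's target within -1 to 1 (fully open at 1, half-way at 0, shut at -1). A call has 1 to 12 rows; each row shifts and turns the commanded pose from where the row before left it, along the tool's axes as they then stand; what a row does not reach is not made up. A row lasts 1/12 s, in which the tool goes at most 41.7 mm and 7.16 degrees, less where a joint would pass 70% of its speed; a pose out of reach is approached as far as the arm can. A call with a number of a shift or a turn outside -1 to 1 is refused whole. A call with a gripper value outside its range is refused whole. The fingers move at their own pace and stop on an object; FORCE is the grip in N (left out, the last holds). Time passes only in rows, so rows that do not move let the fingers close. It gives the time, the measured TCP pose, the force and the opening at its end, in the units of the state.
- telemetry.state(): the state, without advancing time (a new reading comes with each control period).
- capture(name): name is "scene" or "side" or "wrist"; returns a dict with "color" (480x640x3 uint8, red, green, blue), "fx", "fy", "cx", "cy" (pixels), "world_from_camera" (4x4, takes a point from camera to world coordinates). Camera axes: x right, y down, z forward; pixel columns grow to the right and rows downward; lengths in mm; the calibration is good to about 2 mm. A picture is of the moment at which its call begins. There is no depth.
- ctrl.hand_in(): hands the job in, once; it reports no verdict.
Trained networks look in a picture, given as the dict that the camera call returned (one of the last four; its "shot" number tells which), for a name from the list of things; names that differ only in an ending like _2 or _b are one class to them, and where a whole thing is asked for, a point or a joint stands for the part that bears it (a point fixed in the world has none). Each returns a list of dicts, best first, with "p" (0 to 1); they miss things now and then, are a little off and sometimes report something else, mostly with a low value. They report only what shows in the picture. A call takes as long as a camera call. They do not tell look-alikes from the thing itself.
- regions_of(picture, query): "mask" (480x640 bool, what is visible of it) and "uv" ([column, row] in pixels, amid what is visible of it).
- tip_of(picture, query): "uv" ([column, row] in pixels: a listed point, or the origin of a listed thing).
The state is a dict: "clock": time; "qpos": joint angles; "qd": joint speeds; "joint_torque": joint torques, N m; "position": TCP position; "tcp_rot": TCP orientation; "force": force on the tool from outside, world axes, zero at the start; "moment": the same for the moment, N m; "width": finger opening in mm.
Only numpy, scipy, OpenCV 4.12 (cv2) and the standard library are available. Lean on these libraries where they do the work, as an engineer would, in place of code of your own. Each camera call takes 0.05 s, during which the arm holds its last target.

## Working session

There is one attempt and no reset: what is moved stays moved. The work goes in short steps, Python scripts to look and compute and a shell command to move; the robot and the scene stay as the last step left them, time stands still between calls to the robot, and variables do not carry over. Pictures are saved under pics/ and viewed, and the job is handed in when it is done.

```bash
mkdir -p pics; cat > h.py <<'E'
import numpy as np, cv2
from cell import telemetry, capture, ctrl, regions_of, tip_of
def save(p,n): cv2.imwrite('pics/'+n+'.png',p['color'][:,:,::-1])
def ray(p,uv):
    T=np.array(p['world_from_camera']);d=np.array([(uv[0]-p['cx'])/p['fx'],(uv[1]-p['cy'])/p['fy'],1.])
    return T[:3,3],T[:3,:3]@d
def atz(p,uv,z):
    o,d=ray(p,uv);return o+d*(z-o[2])/d[2]
def proj(p,X):
    T=np.linalg.inv(np.array(p['world_from_camera']));c=T[:3,:3]@np.array(X)+T[:3,3]
    return np.array([p['fx']*c[0]/c[2]+p['cx'],p['fy']*c[1]/c[2]+p['cy']])
def tri(obs):
    A=np.zeros((3,3));b=np.zeros(3)
    for p,uv in obs:
        o,d=ray(p,uv);d=d/np.linalg.norm(d);M=np.eye(3)-np.outer(d,d);A+=M;b+=M@o
    return np.linalg.solve(A,b)
E
python3 - <<'E'
from h import *
s=telemetry.state();print({k:np.round(v,2).tolist() for k,v in s.items()})
Z=dict(carrier_knob=78,slot_seat=44,lip_top=66,label_holder=0,tongue_tip=0,eye_loupe=0,round_tin=0,sanding_block=0,rail_base=0)
for c in ['scene','side']:
    p=capture(c);save(p,c+'0')
    print(c,np.round(p['world_from_camera'],2).tolist())
    for n,z in Z.items():
        for r in tip_of(p,n)[:4]:
            print(n,round(r['p'],2),np.round(r['uv']),np.round(atz(p,r['uv'],z)))
E
```

```text
{'clock': 0.0, 'qpos': [65.79, 40.51, -1.58, 85.08, 1.26, 54.48, -4.33], 'qd': [0.08, 0.0, -0.0, -0.06, 0.02, -0.16, 0.02], 'joint_torque': [-0.0, -88.32, 1.23, -23.62, 0.02, 0.01, 0.0], 'position': [213.6, -533.6, 249.86], 'tcp_rot': [-179.94, 0.0, 21.82], 'force': [-0.15, -0.08, 0.01], 'moment': [0.01, 0.01, 0.05], 'width': 85.41}
scene [[0.66, -0.34, 0.67, -587.15], [-0.75, -0.33, 0.57, -976.94], [0.02, -0.88, -0.48, 884.38], [0.0, 0.0, 0.0, 1.0]]
carrier_knob 0.57 [396. 268.] [ 559. -239.   78.]
carrier_knob 0.5 [366. 268.] [ 508. -178.   78.]
slot_seat 0.95 [369. 267.] [ 562. -149.   44.]
lip_top 0.94 [365. 258.] [ 564. -133.   66.]
label_holder 0.97 [314. 286.] [439. -58.   0.]
label_holder 0.9 [339. 307.] [ 411. -172.    0.]
label_holder 0.6 [273. 255.] [480. 141.   0.]
tongue_tip 0.91 [275. 257.] [473. 128.   0.]
tongue_tip 0.69 [339. 306.] [ 413. -169.    0.]
eye_loupe 0.67 [382. 320.] [ 439. -287.    0.]
round_tin 0.94 [229. 235.] [470. 329.   0.]
sanding_block 0.94 [437. 323.] [ 524. -395.   -0.]
rail_base 0.82 [358. 267.] [599. -84.   0.]
side [[0.94, -0.13, 0.31, 183.92], [-0.34, -0.33, 0.88, -994.32], [-0.01, -0.93, -0.36, 477.98], [0.0, 0.0, 0.0, 1.0]]
carrier_knob 0.6 [377. 274.] [ 569. -242.   78.]
slot_seat 0.85 [361. 268.] [ 584. -137.   44.]
lip_top 0.57 [355. 262.] [ 563. -149.   66.]
lip_top 0.35 [261. 227.] [427. 140.  66.]
lip_top 0.32 [376. 275.] [ 577. -223.   66.]
label_holder 0.91 [285. 284.] [430. -68.   0.]
label_holder 0.78 [279. 250.] [469. 130.   0.]
label_holder 0.6 [290. 309.] [ 408. -180.    0.]
tongue_tip 0.84 [284. 307.] [ 401. -167.    0.]
tongue_tip 0.68 [286. 281.] [436. -55.   0.]
eye_loupe 0.62 [321. 328.] [ 442. -270.    0.]
round_tin 0.66 [257. 228.] [454. 314.   0.]
sanding_block 0.87 [393. 357.] [ 525. -398.    0.]
sanding_block 0.63 [356. 276.] [595. -86.  -0.]
rail_base 0.69 [357. 277.] [593. -95.   0.]
```

View pics/scene0.png

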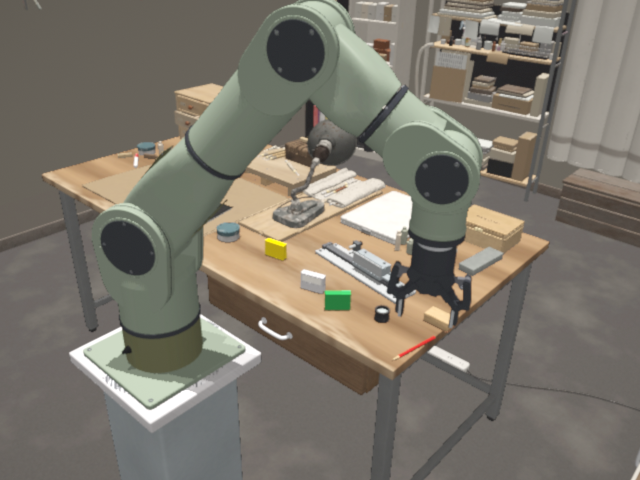

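View pics/side0.png

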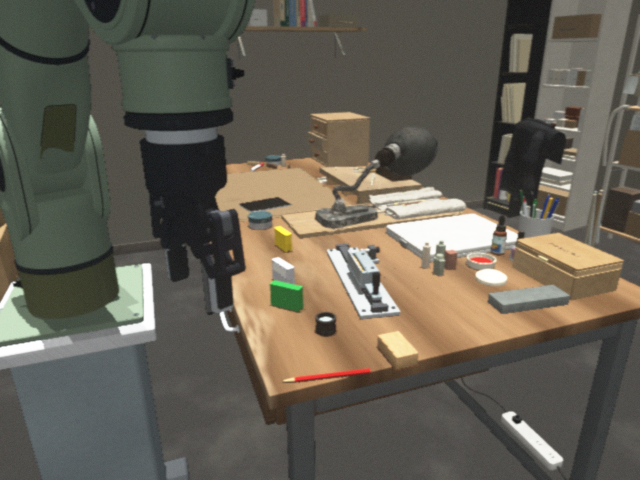

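```bash
python3 - <<'E'
import cv2
a=cv2.imread('pics/scene0.png')[215:345,230:450];cv2.imwrite('pics/c1.png',cv2.resize(a,(800,473),interpolation=cv2.INTER_CUBIC))
a=cv2.imread('pics/side0.png')[215:345,220:440];cv2.imwrite('pics/c2.png',cv2.resize(a,(800,473),interpolation=cv2.INTER_CUBIC))
E
```

```text
(no output)
```

View pics/c1.png

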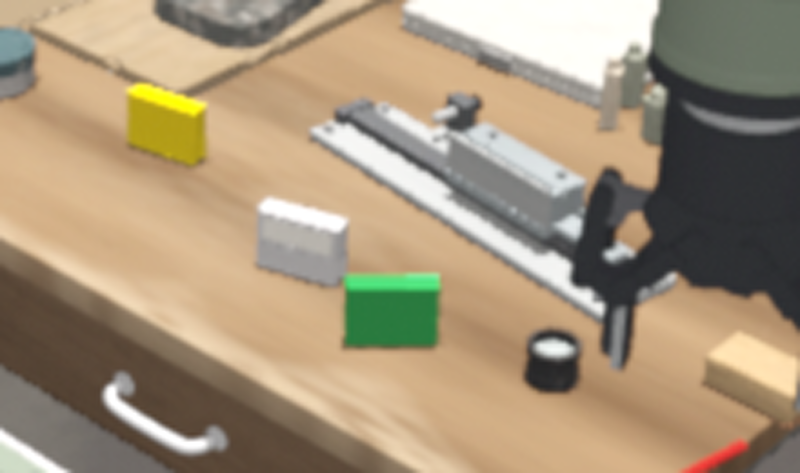

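View pics/c2.png

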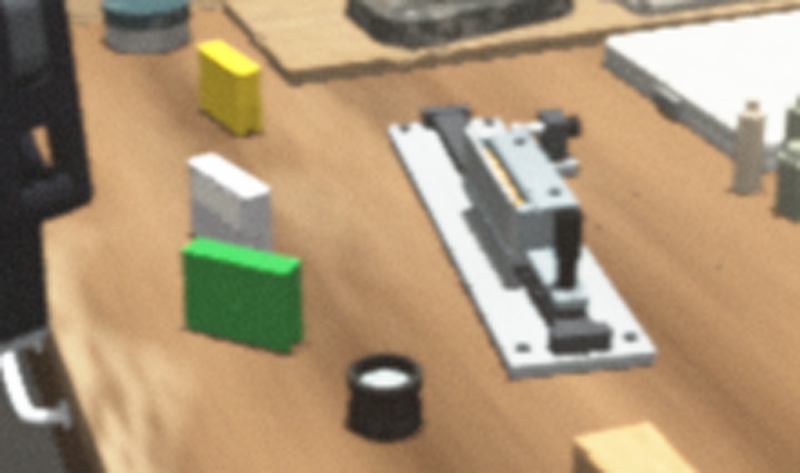

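Look-alikes in the scene picture are a yellow holder at (275,249), a pale one with a paper window at (314,281) and a green one at (338,300). I choose the pale one, and the crop shows its window facing the robot. The knob is the black post in the side picture at (376,273), about (569,-242). I'll move above the knob and look with the wrist camera.

```bash
python3 -m creep '{"xyz":[[0.45,-0.2,0],[0.45,-0.2,0],[0.45,-0.2,0],[0.45,-0.2,0],[0.45,-0.2,0],[0.45,-0.2,0],[0.45,-0.2,0],[0.45,-0.2,0],[0.45,-0.2,0],[0.45,-0.2,0],[0,0,0],[0,0,0]],"turn":[[0,0,0],[0,0,0],[0,0,0],[0,0,0],[0,0,0],[0,0,0],[0,0,0],[0,0,0],[0,0,0],[0,0,0],[0,0,0.079],[0,0,0.079]],"hand":[1,1,1,1,1,1,1,1,1,1,1,1]}' 40
python3 - <<'E'
from h import *
Z=dict(carrier_knob=78,slot_seat=44,lip_top=66,label_holder=0,rail_base=0,eye_loupe=0)
P={}
for c in ['wrist','side','scene']:
    p=capture(c);save(p,c+'1')
    print(c,np.round(p['world_from_camera'],2).tolist() if c=='wrist' else '')
    for n,z in Z.items():
        for r in tip_of(p,n)[:3]:
            print(n,round(r['p'],2),np.round(r['uv']),np.round(atz(p,r['uv'],z)))
E
```

```text
clock: 2.0
position: [489.8, -249.6, 250.1]
tcp_rot: [-180.0, -0.0, 7.5]
force: [-0.5, -0.9, 0.5]
width: 85.4
wrist [[0.13, -0.95, -0.28, 562.38], [-0.99, -0.13, -0.04, -240.33], [-0.0, 0.29, -0.96, 375.21], [0.0, 0.0, 0.0, 1.0]]
carrier_knob 0.64 [316. 113.] [ 568. -238.   78.]
carrier_knob 0.56 [127. 242.] [ 452. -101.   78.]
slot_seat 0.98 [194.  87.] [ 576. -139.   44.]
lip_top 0.72 [182. 100.] [ 565. -137.   66.]
lip_top 0.27 [125. 231.] [456. -94.  66.]
label_holder 0.79 [231. 271.] [ 405. -171.    0.]
label_holder 0.75 [126. 242.] [423. -64.   0.]
rail_base 0.57 [149.  64.] [592. -86.   0.]
eye_loupe 0.55 [340. 245.] [ 448. -279.    0.]
side 
carrier_knob 0.68 [377. 274.] [ 570. -240.   78.]
carrier_knob 0.53 [282. 284.] [ 385. -218.   78.]
carrier_knob 0.19 [286. 285.] [ 392. -224.   78.]
slot_seat 0.75 [357. 271.] [ 568. -149.   44.]
label_holder 0.85 [285. 280.] [435. -50.   0.]
label_holder 0.67 [288. 307.] [ 407. -172.    0.]
label_holder 0.58 [280. 248.] [475. 140.   0.]
rail_base 0.97 [356. 278.] [590. -97.   0.]
eye_loupe 0.91 [323. 330.] [ 444. -275.    0.]
scene 
carrier_knob 0.69 [396. 270.] [ 551. -243.   78.]
slot_seat 0.56 [364. 268.] [ 549. -143.   44.]
lip_top 0.83 [369. 258.] [ 571. -140.   66.]
label_holder 0.93 [338. 308.] [ 403. -176.    0.]
label_holder 0.73 [273. 258.] [468. 131.   0.]
label_holder 0.6 [314. 289.] [428. -70.   0.]
rail_base 0.62 [358. 266.] [605. -80.   0.]
eye_loupe 0.83 [380. 321.] [ 435. -286.    0.]
```

View pics/wrist1.png

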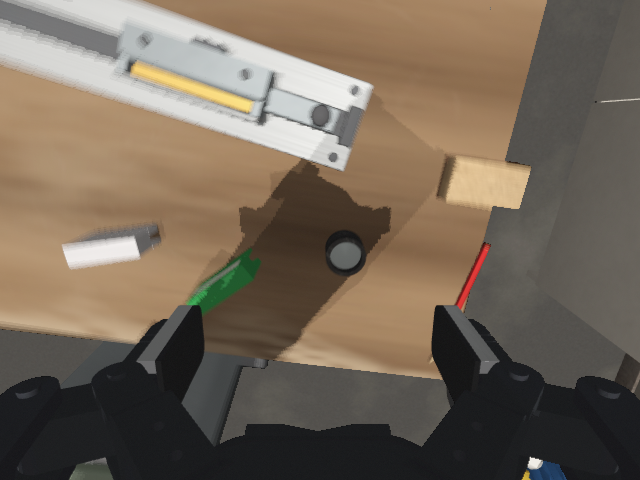

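The wrist picture shows the knob top at (320,116), the brass strip from (132,70) to (252,105), the plate corners at (345,170) and (372,84), and the pale holder at (110,248). Next I'll get the rail yaw.

```bash
python3 - <<'E'
from h import *
p=capture('wrist')
def a(u,z): return np.round(atz(p,u,z),1)
k1=a((320,115),78);print('knob',k1)
e0,e1=a((345,170),10),a((30,78),10);print('front edge',e0,e1,np.degrees(np.arctan2(-(e1-e0)[0],(e1-e0)[1])))
e0,e1=a((372,84),10),a((345,170),10);print('end',e0,e1,np.degrees(np.arctan2((e0-e1)[1],(e0-e1)[0])))
for n in ['slot_seat','rail_base']:
    print(n,[ (round(r['p'],2),np.round(r['uv'])) for r in tip_of(p,n)[:2]])
s0,s1=a((132,70),52),a((252,105),52);print(s0,s1,np.degrees(np.arctan2((s1-s0)[0],-(s1-s0)[1])))
c=cv2.resize(p['color'][0:190,0:400],(800,380),interpolation=cv2.INTER_CUBIC);cv2.imwrite('pics/c3.png',c[:,:,::-1])
E
```

```text
knob [ 566.3 -243.3   78. ]
front edge [ 522.3 -273.2   10. ] [564.5  10.8  10. ] -8.451826825446837
end [ 599.2 -285.2   10. ] [ 522.3 -273.2   10. ] -8.869294548258711
slot_seat [(0.9, array([189.,  89.]))]
rail_base [(0.66, array([146.,  62.]))]
[580.2 -96.2  52. ] [ 567.1 -189.5   52. ] -7.9924964235612315
```

View pics/c3.png

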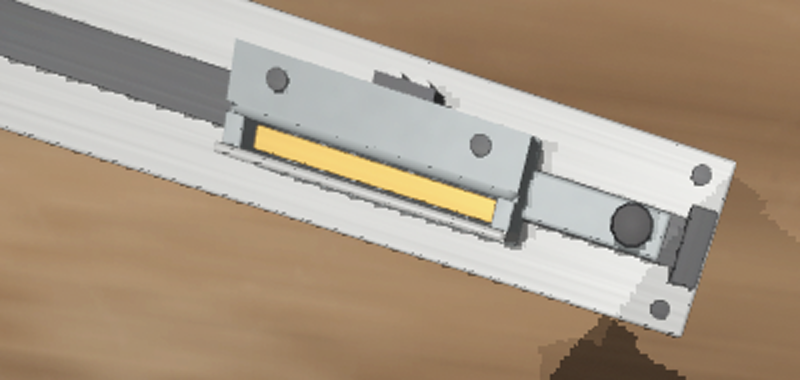

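```bash
python3 -m creep '{"turn":[[0,0,0.059],[0,0,0.059],[0,0,0.059],[0,0,0],[0,0,0],[0,0,0],[0,0,0],[0,0,0]],"xyz":[[0,0,0],[0,0,0],[0,0,0],[0.32,-0.09,0.2],[0.32,-0.09,0.3],[0.32,-0.095,0.3],[0,0,0.3],[0,0,0]],"hand":[-0.3,-0.3,-0.3,-0.3,-0.3,-0.3,-0.3,-0.3]}' 40
python3 - <<'E'
from h import *
p=capture('wrist');save(p,'w2')
print([(round(r['p'],2),np.round(r['uv']),np.round(atz(p,r['uv'],78),1)) for r in tip_of(p,'carrier_knob')[:2]])
s=telemetry.state();print(s['position'],s['tcp_rot'],proj(p,np.array(s['position'])), proj(p,[568.7,-239,78]))
E
```

```text
clock: 3.87
position: [566.7, -239.5, 157.8]
tcp_rot: [-179.9, 0.3, -8.3]
force: [-1.6, 0.6, -0.5]
width: 30.3
[(0.74, array([320., 259.]), array([ 566.5, -240.7,   78. ]))]
[ 567.04929303 -241.17526822  162.62309659] [ 1.79990536e+02  6.50295798e-02 -8.35857441e+00] [321.38391119 339.86902098] [315.89224823 255.47887876]
```

View pics/w2.png

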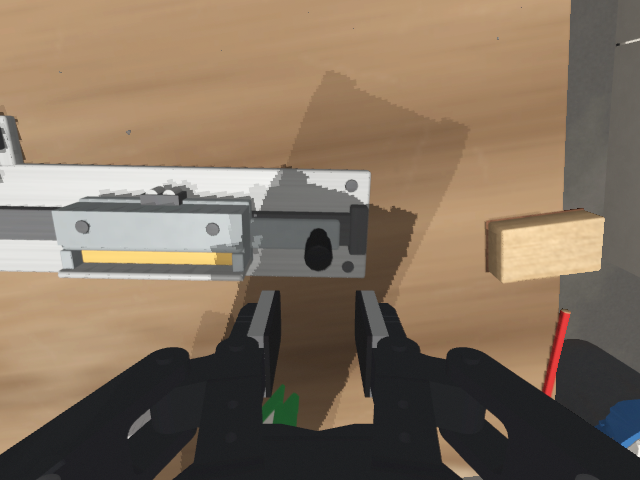

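```bash
python3 -m creep '{"turn":[[0,0,0],[0,0,0],[0,0,0],[0,0,0],[0,0,0],[0,0,0],[0,0,0],[0,0,0],[0,0,0]],"xyz":[[0,-0.01,0.3],[0,-0.01,0.3],[0,0,0.3],[0,0,0.25],[0,0,0],[0,0,0],[0,0,0],[0,0,0],[0,0,0]],"hand":[-0.3,-0.3,-0.3,-0.3,-0.3,-1,-1,-1,-1]}' 40
python3 - <<'E'
from h import *
p=capture('wrist');save(p,'w3')
E
```

```text
clock: 4.72
position: [568.2, -239.9, 72.2]
tcp_rot: [180.0, -0.1, -8.3]
force: [-5.1, -0.6, 11.3]
width: 14.4
```

View pics/w3.png

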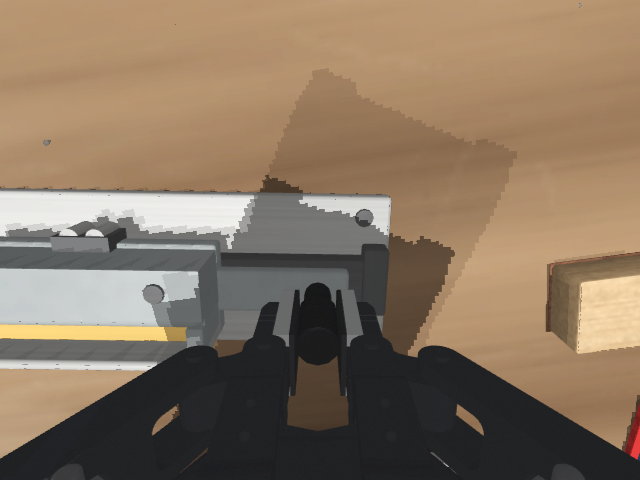

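The fingers straddle the knob, which is centred at (318,345).

```bash
python3 -m creep '{"turn":[[0,0,0],[0,0,0]],"xyz":[[0,0,0],[0,-0.12,0]],"hand":[-1,-1]}' 40

```

```text
clock: 4.93
position: [569.4, -232.3, 72.3]
tcp_rot: [179.9, -0.1, -8.5]
force: [-2.0, -2.2, 8.5]
width: 14.6
```

```bash
python3 -m creep '{"turn":[[0,0,0],[0,0,0],[0,0,0],[0,0,0],[0,0,0],[0,0,0],[0,0,0]],"xyz":[[0,-0.16,0],[0,-0.16,0],[0,-0.16,0],[0,-0.16,0],[0,-0.16,0],[0,-0.16,0],[0,-0.04,0]],"hand":[-1,-1,-1,-1,-1,-1,-1]}' 40
python3 - <<'E'
from h import *
p=capture('wrist');save(p,'w4')
p=capture('side');save(p,'s4')
s=telemetry.state();print(s['position'],s['force'])
E
```

```text
clock: 5.52
position: [583.0, -148.8, 72.3]
tcp_rot: [-180.0, -0.3, -8.2]
force: [4.2, -2.0, 6.6]
width: 14.8
[ 582.84774367 -149.7117874    72.3072785 ] [ 4.33800566 -0.46941902  6.26583952]
```

View pics/w4.png

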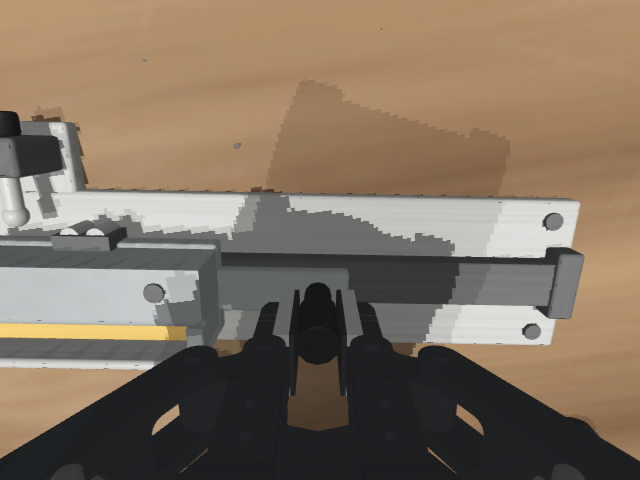

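```bash
python3 -m creep '{"turn":[[0,0,0],[0,0,0],[0,0,0],[0,0,0],[0,0,0]],"xyz":[[0.01,-0.06,0],[0.005,-0.06,0],[0,-0.06,0],[0,-0.06,0],[0,0,0]],"hand":[-1,-1,-1,-1,-1]}' 40

```

```text
clock: 6.03
position: [586.0, -131.0, 72.2]
tcp_rot: [-180.0, -0.2, -8.3]
force: [-1.3, 1.4, 9.7]
width: 14.7
```

```bash
python3 -m creep '{"turn":[[0,0,0],[0,0,0],[0,0,0]],"xyz":[[0,-0.04,0],[0,-0.04,0],[0,0,0]],"hand":[-1,-1,-1]}' 40;  python3 -m creep '{"turn":[[0,0,0],[0,0,0],[0,0,0]],"xyz":[[0,-0.03,0],[0,-0.03,0],[0,0,0]],"hand":[-1,-1,-1]}' 40

```

```text
clock: 6.28
position: [586.8, -125.9, 72.2]
tcp_rot: [180.0, -0.2, -8.3]
force: [-0.8, -2.4, 9.1]
width: 14.3
clock: 6.53
position: [587.7, -120.7, 72.2]
tcp_rot: [180.0, -0.2, -8.3]
force: [1.7, 1.4, 8.2]
width: 15.1
```

```bash
python3 -m creep '{"turn":[[0,0,0],[0,0,0]],"xyz":[[0,-0.03,0],[0,0,0]],"hand":[-1,-1]}' 40;  python3 -m creep '{"turn":[[0,0,0],[0,0,0]],"xyz":[[0,-0.03,0],[0,0,0]],"hand":[-1,-1]}' 40
python3 - <<'E'
from h import *
p=capture('wrist');save(p,'w5')
p=capture('side');save(p,'s5')
E
```

```text
clock: 6.7
position: [588.1, -117.9, 72.3]
tcp_rot: [-180.0, -0.2, -8.3]
force: [1.2, 3.0, 9.3]
width: 14.3
clock: 6.87
position: [588.4, -116.2, 72.2]
tcp_rot: [180.0, -0.2, -8.3]
force: [1.6, -0.3, 8.6]
width: 14.7
```

View pics/w5.png

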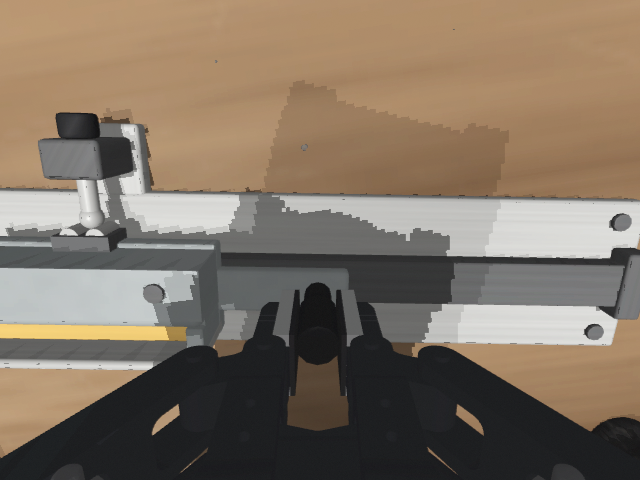

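```bash
python3 -m creep '{"turn":[[0,0,0],[0,0,0],[0,0,0]],"xyz":[[0,-0.03,0],[0,0,0],[0,0,0]],"hand":[-1,-1,-1]}' 40;  python3 -m creep '{"turn":[[0,0,0],[0,0,0],[0,0,0]],"xyz":[[0,-0.03,0],[0,0,0],[0,0,0]],"hand":[-1,-1,-1]}' 40
python3 - <<'E'
from h import *
for i in range(3):
    p=capture('wrist'); s=telemetry.state(); print(s['position'],s['force'])
save(p,'w6')
E
```

```text
clock: 7.22
position: [588.7, -114.3, 72.3]
tcp_rot: [180.0, -0.2, -8.3]
force: [1.0, -2.5, 7.9]
width: 14.9
clock: 7.47
position: [589.1, -111.4, 72.3]
tcp_rot: [180.0, -0.2, -8.3]
force: [1.7, -0.3, 7.3]
width: 14.5
[ 589.15297537 -111.44755331   72.25560093] [ 1.26473204 -0.44876273  6.80152788]
[ 589.16459204 -111.45904652   72.26586631] [ 0.33918841 -1.04514141  8.81096729]
[ 589.14476354 -111.4795821    72.26206859] [1.10508853 0.00781014 7.75056193]
```

View pics/w6.png

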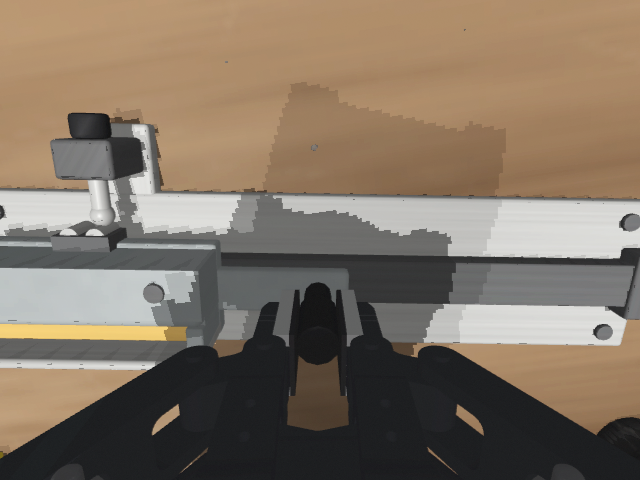

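```bash
python3 - <<'E'
import cv2,numpy as np
a=np.hstack([cv2.resize(cv2.imread(f'pics/{n}.png')[100:260,0:180],(400,356),interpolation=cv2.INTER_CUBIC) for n in ('w5','w6')])
cv2.imwrite('pics/c6.png',a)
E
```

```text
(no output)
```

View pics/c6.png

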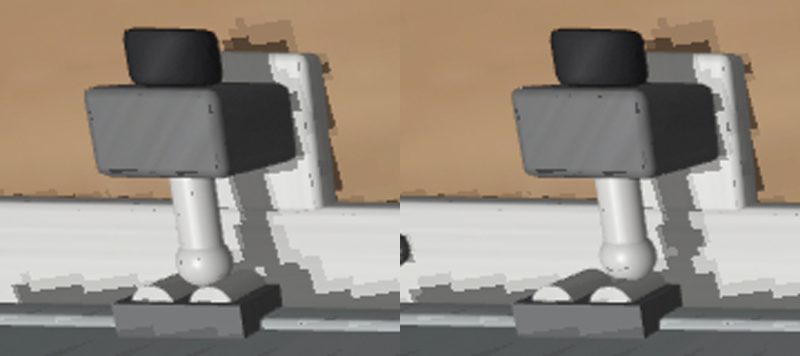

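```bash
python3 -m creep '{"turn":[[0,0,0],[0,0,0],[0,0,0],[0,0,0],[0,0,0],[0,0,0]],"xyz":[[0,0,0],[0,0,0],[0,0,0],[0,0,0],[0,0,0],[0,0,0]],"hand":[-0.6,-0.6,-0.6,-0.6,-0.6,-0.6]}' 40
python3 - <<'E'
from h import *
p=capture('wrist');save(p,'w7');s=telemetry.state(); print(s['position'],s['force'],s['width'])
a=np.hstack([cv2.resize(cv2.imread(f'pics/{n}.png')[100:400,0:400],(400,300)) for n in ('w6','w7')])
cv2.imwrite('pics/c7.png',a)
E
```

```text
clock: 8.12
position: [587.8, -111.1, 70.3]
tcp_rot: [-180.0, 0.0, -8.3]
force: [-0.2, 1.5, -0.6]
width: 17.2
[ 587.81789559 -111.1829369    70.28897318] [ 1.11595183 -0.18871027 -0.82884753] 17.209829236830398
```

View pics/c7.png

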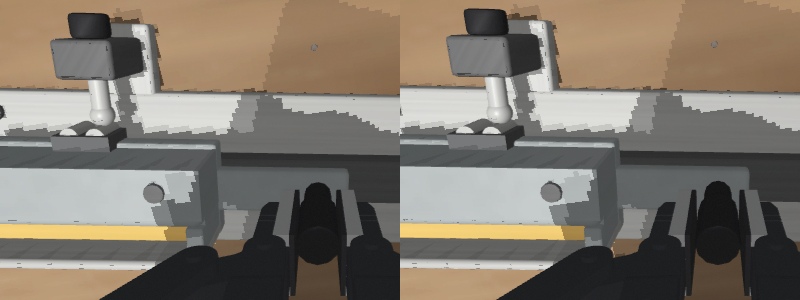

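```bash
python3 -m creep '{"turn":[[0,0,0],[0,0,0],[0,0,0]],"xyz":[[0,-0.03,0],[0,0,0],[0,0,0]],"hand":[-0.6,-0.6,-0.6]}' 40
python3 -m creep '{"turn":[[0,0,0],[0,0,0],[0,0,0]],"xyz":[[0,-0.02,0],[0,0,0],[0,0,0]],"hand":[-0.6,-0.6,-0.6]}' 40
python3 - <<'E'
from h import *
p=capture('wrist');save(p,'w8');s=telemetry.state(); print(s['position'],s['force'],s['width'])
q=capture('side');save(q,'s8')
a=np.hstack([cv2.resize(p['color'][100:400,0:400],(400,300)),cv2.resize(q['color'][215:325,310:430],(400,367),interpolation=cv2.INTER_CUBIC)[:300]])
cv2.imwrite('pics/c8.png',a[:,:,::-1])
E
```

```text
clock: 8.42
position: [588.0, -110.1, 70.4]
tcp_rot: [179.9, -0.0, -8.4]
force: [-1.6, -8.2, -0.2]
width: 17.5
clock: 8.67
position: [588.0, -109.9, 70.4]
tcp_rot: [179.8, -0.0, -8.4]
force: [-2.6, -15.2, 0.2]
width: 16.7
[ 588.00586588 -109.87966926   70.39678248] [ -3.45461723 -14.78508127   0.15494668] 17.074314891600576
```

View pics/c8.png

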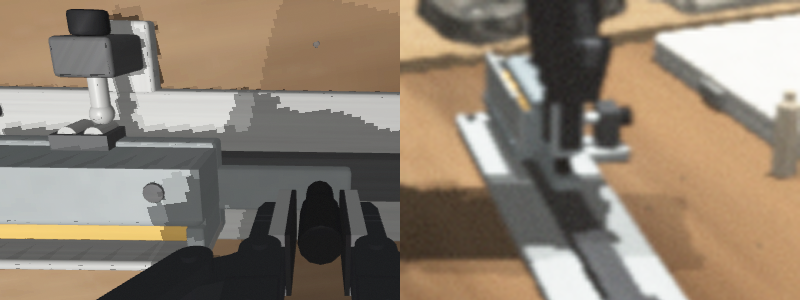

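```bash
python3 -m creep '{"turn":[[0,0,0],[0,0,0],[0,0,0],[0,0,0]],"xyz":[[0,0.04,0],[0,0,0],[0,0,0],[0,0,0]],"hand":[-0.3,-0.3,-0.3,-0.3]}' 40
python3 - <<'E'
from h import *
p=capture('wrist');save(p,'w9');s=telemetry.state(); print(s['position'],s['force'],s['width'])
a=np.hstack([cv2.resize(p['color'][100:400,0:400],(400,300)),cv2.resize(p['color'][100:260,0:180],(400,356),interpolation=cv2.INTER_CUBIC)[:300]])
cv2.imwrite('pics/c9.png',a[:,:,::-1])
E
```

```text
clock: 9.1
position: [588.0, -110.0, 70.3]
tcp_rot: [-180.0, 0.0, -8.3]
force: [-0.2, -0.1, 0.0]
width: 29.9
[ 588.01307095 -109.97615886   70.29224331] [-0.41919565 -0.56809716  0.3921798 ] 30.033691060638652
```

View pics/c9.png

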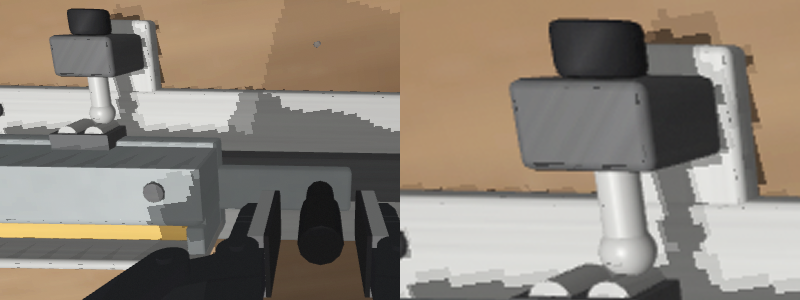

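```bash
python3 -m creep '{"turn":[[0,0,0],[0,0,0],[0,0,0]],"xyz":[[0,0.09,0],[0,0,0],[0,0,0]],"hand":[-0.3,-0.3,-0.3]}' 40
python3 -m creep '{"turn":[[0,0,0],[0,0,0]],"xyz":[[0,0.02,0],[0,0,0]],"hand":[-0.3,-0.3]}' 40
python3 -m creep '{"turn":[[0,0,0],[0,0,0]],"xyz":[[0,0.02,0],[0,0,0]],"hand":[-0.3,-0.3]}' 40
python3 - <<'E'
from h import *
p=capture('wrist');save(p,'w10');s=telemetry.state(); print(s['position'],s['force'],s['width'])
a=np.hstack([cv2.resize(p['color'][100:400,0:400],(400,300)),cv2.resize(p['color'][100:260,0:180],(400,356),interpolation=cv2.INTER_CUBIC)[:300]])
cv2.imwrite('pics/c10.png',a[:,:,::-1])
E
```

```text
clock: 9.4
position: [586.8, -118.1, 70.3]
tcp_rot: [180.0, 0.0, -8.4]
force: [-0.2, 0.2, -0.7]
width: 29.8
clock: 9.57
position: [586.6, -119.4, 70.3]
tcp_rot: [180.0, 0.0, -8.3]
force: [0.3, -0.5, 1.1]
width: 29.8
clock: 9.73
position: [586.4, -121.0, 70.3]
tcp_rot: [180.0, 0.0, -8.3]
force: [-1.0, 0.6, 0.3]
width: 29.9
[ 586.39594109 -120.79239543   70.29673237] [-0.55131527 -0.09433217 -0.48851071] 29.69781749905195
```

View pics/c10.png

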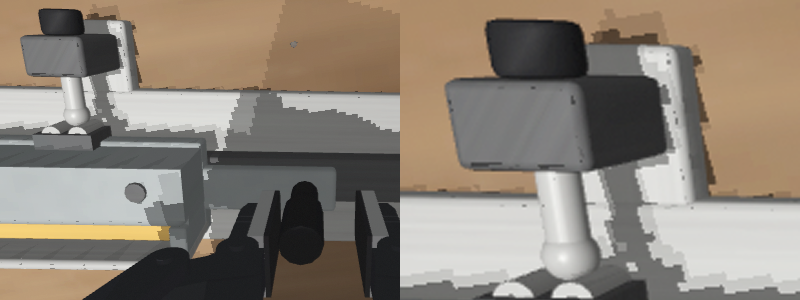

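```bash
python3 - <<'E'
from h import *
p=capture('wrist')
s=telemetry.state()
T=np.array(p['world_from_camera']); t=np.array(s['position']);
# old views by shifting camera with tcp (same orientation)
def shifted(tcp):
    q=dict(p);M=T.copy();M[:3,3]+=np.array(tcp)-t;q['world_from_camera']=M;return q
v4=shifted([582.9,-149.2,72.3]);v5=shifted([588.4,-116.2,72.2]);v9=shifted([588,-110,70.3])
obs=[(v4,(15,214)),(v5,(91.5,219)),(v9,(103,213)),(p,(76,214))]
B=tri(obs);print('ball',B,[proj(v,B)-u for v,u in obs])
d=np.array([0.1475,0.989,0])
# plate top-left screw tops v5/v9 ; notch cylinders tops in current view (50,230),(79,230)
for z in (40,45,50,55): print(z,atz(p,(50,230),z)@d-B@d,atz(p,(79,230),z)@d-B@d, atz(p,(205,245),60)@d-B@d)
o=np.array([588.6,-91.3,0]);print('ball rail y',(B-o)@d,'block right end(far top edge) should be -55')
save(p,'w11')
for n,z in dict(carrier_knob=78,slot_seat=44,lip_top=66).items():
    for r in tip_of(p,n)[:2]: print(n,round(r['p'],2),r['uv'],(atz(p,r['uv'],z)-o)@d)
c=cv2.resize(p['color'][180:380,0:360],(800,444),interpolation=cv2.INTER_CUBIC);cv2.imwrite('pics/c11.png',c[:,:,::-1])
E
```

```text
ball [636.26273951 -24.06190309  31.81614409] [array([-0.66484046,  0.79966675]), array([-0.17440978, -2.64211252]), array([-0.4890995,  1.450406 ]), array([1.30937665, 0.41849112])]
40 7.262457152335685 -4.716433011210626 -62.272453166304366
45 3.7115936591560654 -7.881840834780448 -62.272453166304366
50 0.16073016597643175 -11.047248658350291 -62.272453166304366
55 -3.3901333272031877 -14.212656481920142 -62.272453166304366
ball rail y 73.5287319251548 block right end(far top edge) should be -55
carrier_knob 0.76 [300.0, 345.5] -23.797033152695384
slot_seat 0.82 [68.9, 320.0] 77.55783341591797
lip_top 0.68 [40.3, 367.1] 76.57202502990575
```

View pics/c11.png

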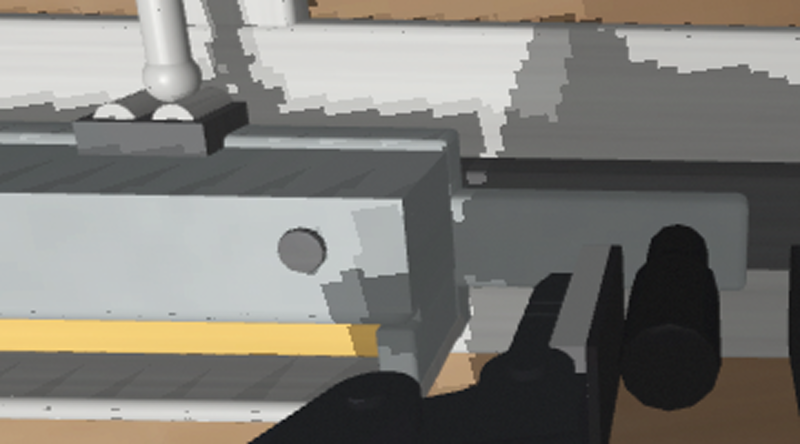

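```bash
for i in 1 2 3; do python3 -m creep '{"turn":[[0,0,0],[0,0,0]],"xyz":[[0,0.012,0],[0,0,0]],"hand":[-0.3,-0.3]}' 40 | grep -E "pos|force"; done
python3 - <<'E'
from h import *
p=capture('wrist');save(p,'w12');s=telemetry.state(); print(s['position'],s['force'],s['width'])
c=cv2.resize(p['color'][180:380,0:360],(800,444),interpolation=cv2.INTER_CUBIC);cv2.imwrite('pics/c12.png',c[:,:,::-1])
E
```

```text
position: [586.2, -121.8, 70.3]
force: [-0.3, -0.5, -0.3]
position: [586.1, -122.8, 70.3]
force: [0.1, -0.4, -0.2]
position: [586.0, -123.6, 70.3]
force: [0.2, 0.4, -0.6]
[ 586.00347365 -123.54034503   70.27319797] [ 0.21958395  0.30396962 -0.11819777] 30.037741970298953
```

View pics/c12.png

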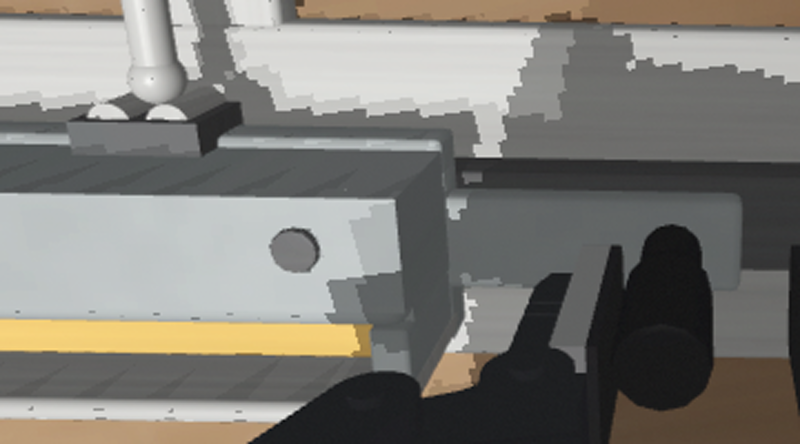

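```bash
for i in 1 2 3 4 5; do python3 -m creep '{"turn":[[0,0,0],[0,0,0]],"xyz":[[0,0.012,0],[0,0,0]],"hand":[-0.3,-0.3]}' 40 | grep -E "pos|force"; done
python3 - <<'E'
from h import *
p=capture('wrist');save(p,'w13');s=telemetry.state(); print(s['position'],s['force'],s['width'])
c=cv2.resize(p['color'][180:380,0:360],(800,444),interpolation=cv2.INTER_CUBIC);cv2.imwrite('pics/c13.png',c[:,:,::-1])
E
```

```text
position: [585.9, -124.3, 70.3]
force: [0.1, 2.4, 0.3]
position: [585.8, -124.8, 70.3]
force: [0.3, 4.8, 0.4]
position: [585.7, -125.5, 70.3]
force: [0.6, 5.7, 1.4]
position: [585.6, -126.0, 70.2]
force: [1.0, 7.3, 1.4]
position: [585.4, -127.2, 70.2]
force: [0.9, 5.7, 0.6]
[ 585.3835993  -127.40136951   70.24488209] [-0.06494915  5.74852178  0.05315141] 29.83795082174077
```

View pics/c13.png

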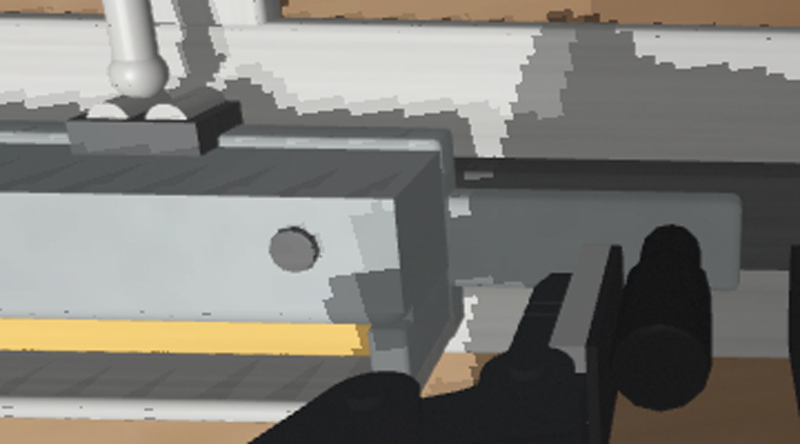

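```bash
python3 -m creep '{"turn":[[0,0,0],[0,0,0],[0,0,0],[0,0,0]],"xyz":[[0,-0.08,0],[0,-0.05,0],[0,0,0],[0,0,0]],"hand":[-0.3,-0.3,-0.3,-0.3]}' 40
python3 - <<'E'
from h import *
p=capture('wrist');save(p,'w14');s=telemetry.state(); print(s['position'],s['force'],s['width'])
o=np.array([588.6,-91.3,0]);d=np.array([0.1475,0.989,0])
for n,z in dict(carrier_knob=78,slot_seat=44,lip_top=66).items():
    for r in tip_of(p,n)[:2]: X=atz(p,r['uv'],z);print(n,round(r['p'],2),r['uv'],X,(X-o)@d)
c=cv2.resize(p['color'][180:380,0:360],(800,444),interpolation=cv2.INTER_CUBIC);cv2.imwrite('pics/c14.png',c[:,:,::-1])
E
```

```text
clock: 11.75
position: [586.9, -117.8, 70.3]
tcp_rot: [180.0, -0.0, -8.3]
force: [-0.5, -0.4, -0.5]
width: 30.0
[ 586.83027559 -118.09298578   70.30994755] [ 0.59535099 -0.52636684  0.34395788] 30.01523559588459
carrier_knob 0.71 [325.2, 346.4] [ 586.24050447 -120.65901412   78.        ] -29.38409055696679
lip_top 0.84 [61.0, 366.3] [584.75913832 -18.36463282  66.        ] 71.56655104375076
```

View pics/c14.png

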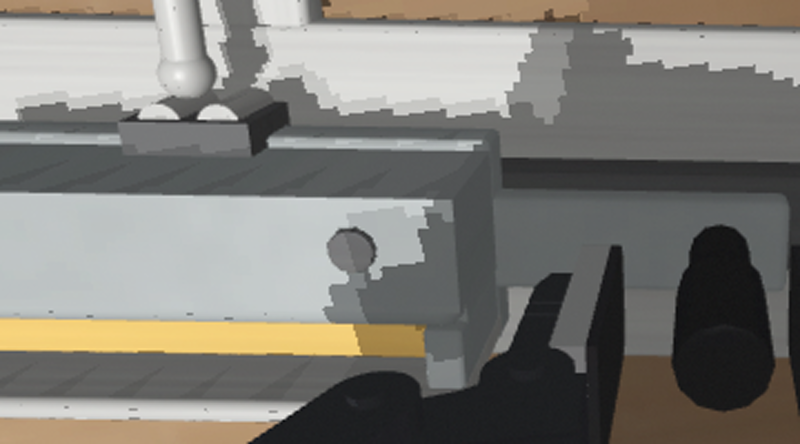

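```bash
python3 -m creep '{"turn":[[0,0,0],[0,0,0],[0,0,0],[0,0,0]],"xyz":[[0,0,0],[0,0,0],[0,0,0],[0,0,0]],"hand":[-0.3,-0.3,-0.3,-0.3]}' 40
python3 - <<'E'
from h import *
p=capture('wrist');save(p,'w15')
a=cv2.imread('pics/w14.png');b=p['color'][:,:,::-1]
print(np.abs(a.astype(int)-b)[180:380,0:360].mean())
for r in tip_of(p,'carrier_knob')[:1]: print(r['uv'])
E
```

```text
clock: 12.28
position: [586.8, -118.0, 70.3]
tcp_rot: [-180.0, 0.0, -8.3]
force: [-0.1, -0.1, 0.5]
width: 29.8
1.367925925925926
[322.1, 346.8]
```

```bash
python3 -m creep '{"turn":[[0,0,0],[0,0,0]],"xyz":[[0,-0.04,0],[0,0,0]],"hand":[-0.3,-0.3]}' 40| grep -E "pos|force"; for i in 1 2 3 4 5 6; do python3 -m creep '{"turn":[[0,0,0],[0,0,0]],"xyz":[[0,-0.012,0],[0,0,0]],"hand":[-0.3,-0.3]}' 40 | grep -E "pos|force"; done
python3 - <<'E'
from h import *
p=capture('wrist');save(p,'w16')
c=cv2.resize(p['color'][180:380,0:360],(800,444),interpolation=cv2.INTER_CUBIC);cv2.imwrite('pics/c16.png',c[:,:,::-1])
for r in tip_of(p,'carrier_knob')[:1]: print(r['uv'],atz(p,r['uv'],78))
E
```

```text
position: [587.4, -114.1, 70.3]
force: [1.0, 0.4, -0.5]
position: [587.5, -113.7, 70.3]
force: [-0.5, -0.4, 0.6]
position: [587.6, -112.9, 70.3]
force: [0.4, 0.9, -0.1]
position: [587.7, -111.8, 70.3]
force: [0.0, 1.1, -0.2]
position: [587.9, -110.7, 70.3]
force: [0.1, -0.4, 0.3]
position: [588.0, -109.9, 70.3]
force: [-0.1, -0.3, -0.0]
position: [588.1, -109.3, 70.3]
force: [-0.3, -2.1, -1.1]
[629.8, 437.4] [ 533.17809057 -218.45638129   78.        ]
```

View pics/c16.png

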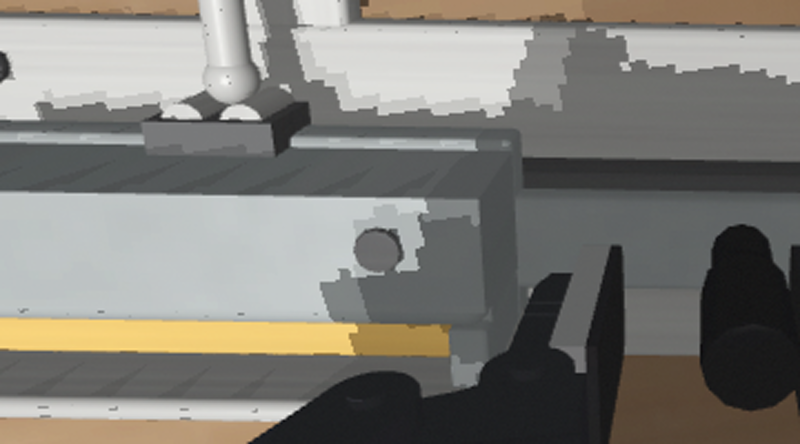

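```bash
python3 -m creep '{"turn":[[0,0,0],[0,0,0],[0,0,0],[0,0,0],[0,0,0],[0,0,0],[0,0,0]],"xyz":[[0,0.08,0],[0,0,0],[0,0,-0.2],[0,0,-0.35],[0,0,-0.35],[0,0,-0.35],[0,0,-0.35]],"hand":[-0.3,-0.3,-0.3,-0.3,0,0.3,0.3]}' 40
python3 - <<'E'
from h import *
p=capture('wrist');save(p,'w17')
o=np.array([588.6,-91.3,0]);d=np.array([0.1475,0.989,0])
for n,z in dict(carrier_knob=78,slot_seat=44,lip_top=66,label_holder=0).items():
    for r in tip_of(p,n)[:2]: X=atz(p,r['uv'],z);print(n,round(r['p'],2),r['uv'],X,(X-o)@d)
E
```

```text
clock: 14.23
position: [587.0, -115.5, 199.7]
tcp_rot: [-180.0, 0.0, -8.3]
force: [0.4, 0.5, 0.7]
width: 55.5
carrier_knob 0.66 [317.6, 239.0] [ 586.33608945 -115.70323656   78.        ] -24.468727766909105
lip_top 0.69 [178.0, 254.0] [586.05643968 -16.80147269  66.        ] 73.30386835752691
label_holder 0.94 [290.5, 381.0] [424.01081765 -65.29036828   0.        ] 1.446621373176132
label_holder 0.77 [78.1, 356.3] [480.53932048 130.93136373   0.        ] 203.84786849774991
```

View pics/w17.png

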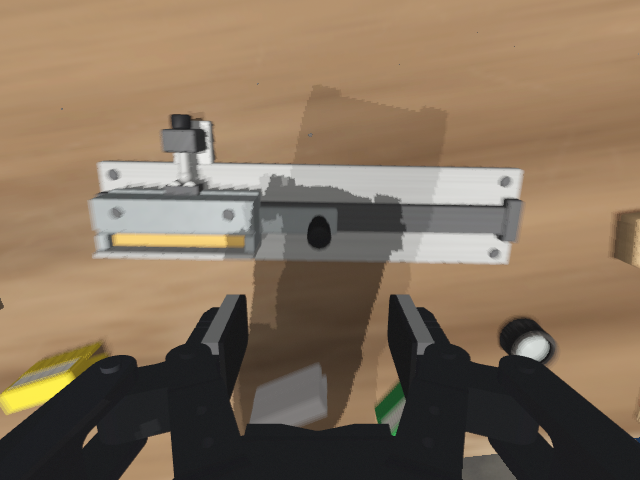

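```bash
python3 - <<'E'
from h import *
p=capture('wrist')
pts=[(97,162),(522,170),(508,263)]
W=[atz(p,u,10) for u in pts];print(np.round(W,1))
v=W[0]-W[1];print('yaw',np.degrees(np.arctan2(-v[0],v[1])),np.linalg.norm(v)); w=W[1]-W[2];print(np.degrees(np.arctan2(w[1],w[0])),np.linalg.norm(w))
c=cv2.resize(p['color'][150:280,80:280],(800,520),interpolation=cv2.INTER_CUBIC);cv2.imwrite('pics/c17.png',c[:,:,::-1])
E
```

```text
[[ 654.7   50.8   10. ]
 [ 599.9 -281.7   10. ]
 [ 522.1 -270.2   10. ]]
yaw -9.368775477153655 337.0095643580645
-8.403730583295317 78.63645077644894
```

View pics/c17.png

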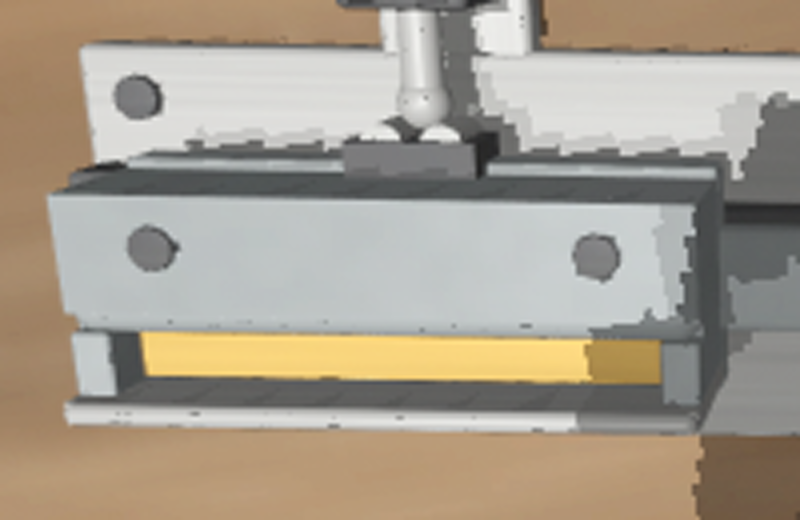

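```bash
python3 - <<'E'
from h import *
p=capture('wrist')
L,R=atz(p,(96.8,253.2),66),atz(p,(254.2,256.2),66)
v=L-R;print(L,R,np.linalg.norm(v),'yaw',np.degrees(np.arctan2(-v[0],v[1])))
yaw=np.radians(-9.0);ux=np.array([np.cos(yaw),np.sin(yaw),0]);print('lip mid',(L+R)/2,'seat',(L+R)/2+7.5*ux)
# back wall front edge z 60
a,b=atz(p,(80+75/4,150+330/4),60),atz(p,(80+700/4,150+338/4),60);v=a-b;print(a,b,np.degrees(np.arctan2(-v[0],v[1])),(a+b)/2)
a,b=atz(p,(80+145/4,150+376/4),52),atz(p,(80+660/4,150+384/4),52);print('strip front',a,b,(a+b)/2)
E
```

```text
[595.09711917  38.03754756  66.        ] [577.16238789 -69.66905772  66.        ] 109.18959386343663 yaw -9.453849351421363
lip mid [586.12975353 -15.81575508  66.        ] seat [593.53741609 -16.98901357  66.        ]
[608.1551433   35.87153728  60.        ] [590.95509444 -71.96136454  60.        ] -9.062705176906343 [599.55511887 -18.04491363  60.        ]
strip front [596.35964576  30.86197182  52.        ] [581.35354119 -61.44856378  52.        ] [588.85659347 -15.29329598  52.        ]
```

```bash
python3 -m creep '{"turn":[[0,0,0],[0,0,0],[0,0,0],[0,0,0],[0,0,0],[0,0,0]],"xyz":[[-0.3,-0.07,-0.2],[-0.35,-0.07,-0.2],[-0.35,-0.07,-0.1],[-0.3,-0.08,0],[-0.15,-0.08,0],[0,0,0]],"hand":[0.3,0.3,0.3,0.3,0.3,0.3]}' 40
python3 - <<'E'
from h import *
p=capture('wrist');save(p,'w18');s=telemetry.state();print(np.round(s['qpos'],1),s['position'])
for n,z in dict(label_holder=0,tongue_tip=0).items():
    for r in tip_of(p,n)[:3]: X=atz(p,r['uv'],z);print(n,round(r['p'],2),r['uv'],X)
E
```

```text
clock: 15.08
position: [474.8, -67.9, 238.2]
tcp_rot: [-180.0, 0.1, -8.3]
force: [0.1, -0.2, -0.5]
width: 55.5
[ -3.8  34.6  14.2 105.3 -12.1  41.7 -81.1] [476.13796977 -68.72539378 238.10613319]
label_holder 0.9 [434.1, 256.2] [ 405.29486647 -173.99979717    0.        ]
label_holder 0.71 [111.3, 228.4] [ 4.78280707e+02  1.32514060e+02 -5.68434189e-14]
label_holder 0.66 [321.8, 251.8] [425.64380373 -65.16935257   0.        ]
tongue_tip 0.97 [117.1, 229.3] [476.60736048 127.23278706   0.        ]
tongue_tip 0.65 [321.6, 244.9] [432.70997392 -65.97258612   0.        ]
tongue_tip 0.65 [437.4, 263.0] [ 397.68688935 -176.81676565    0.        ]
```

View pics/w18.png

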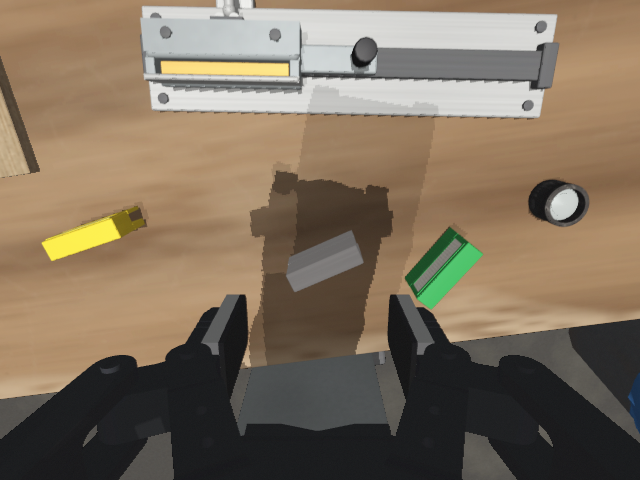

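```bash
python3 - <<'E'
import cv2
a=cv2.imread('pics/w18.png')[215:305,270:380];cv2.imwrite('pics/c18.png',cv2.resize(a,(733,600),interpolation=cv2.INTER_CUBIC))
E
```

```text
(no output)
```

View pics/c18.png

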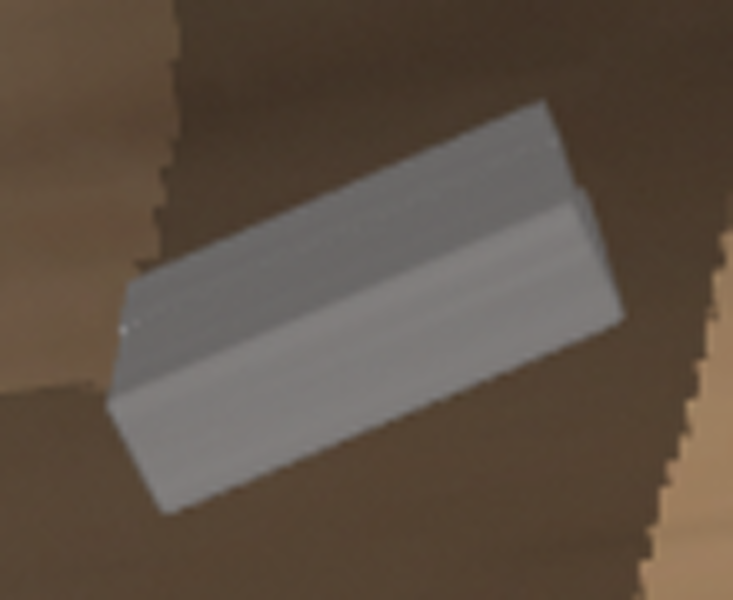

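```bash
python3 - <<'E'
from h import *
p=capture('wrist')
C=[atz(p,(270+u/6.664,215+v/6.664),50) for u,v in [(108,402),(573,200),(623,318),(165,514)]]
print(np.round(C,1))
for a,b in ((0,1),(3,2)):
    v=C[a]-C[b];print(np.linalg.norm(v),'hyaw',np.degrees(np.arctan2(-v[0],v[1])))
print(np.linalg.norm(C[0]-C[3]),np.linalg.norm(C[1]-C[2]),np.mean(C,0))
E
```

```text
[[ 428.3  -35.5   50. ]
 [ 446.9  -98.2   50. ]
 [ 430.2 -102.7   50. ]
 [ 411.7  -40.3   50. ]]
65.36439450202644 hyaw 16.4708410089092
65.09301024342534 hyaw 16.497919504840045
17.287109353771896 17.260837881850936 [429.29309877 -69.17584611  50.        ]
```

```bash
python3 -m creep '{"turn":[[0,0,0],[0,0,0],[0,0,-0.079],[0,0,-0.079],[0,0,-0.079],[0,0,-0.079],[0,0,-0.079],[0,0,-0.079],[0,0,-0.079],[0,0,-0.079],[0,0,-0.079],[0,0,-0.079]],"xyz":[[-0.285,0.047,0],[-0.285,0.047,0],[0,0,0.1],[0,0,0.1],[0,0,0.1],[0,0,0.1],[0,0,0.1],[0,0,0.1],[0,0,0.1],[0,0,0.1],[0,0,0.1],[0,0,0.1]],"hand":[0.3,0.3,0.3,0.3,0.3,0.3,0.3,0.3,0.3,0.3,0.3,0.3]}' 60
python3 -m creep '{"turn":[[0,0,-0.079],[0,0,-0.079],[0,0,-0.079],[0,0,-0.079],[0,0,-0.079],[0,0,-0.079],[0,0,0],[0,0,0]],"xyz":[[0,0,0.1],[0,0,0.1],[0,0,0.1],[0,0,0.1],[0,0,0.1],[0,0,0.1],[0,0,0],[0,0,0]],"hand":[0.3,0.3,0.3,0.3,0.3,0.3,0.3,0.3]}' 60
python3 - <<'E'
from h import *
p=capture('wrist');save(p,'w19');s=telemetry.state();print(np.round(s['qpos'],1),s['position'],s['tcp_rot'])
E
```

```text
clock: 16.28
position: [430.9, -70.6, 157.5]
tcp_rot: [-180.0, -0.0, 63.1]
force: [0.6, -0.8, 0.1]
width: 55.6
clock: 16.95
position: [430.6, -70.5, 109.9]
tcp_rot: [-180.0, -0.0, 105.2]
force: [0.3, 0.6, 0.3]
width: 55.5
[ 12.   45.  -12.2 121.4  31.4  16.6 -11.8] [430.68302124 -70.42372889 110.26789403] [-1.79986730e+02 -9.54091434e-03  1.05133215e+02]
```

View pics/w19.png

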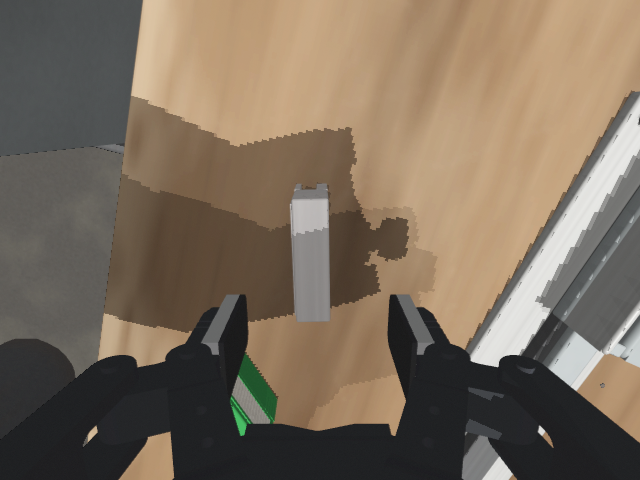

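```bash
python3 - <<'E'
from h import *
p=capture('wrist')
c=cv2.resize(p['color'][170:340,260:360],(353,600),interpolation=cv2.INTER_CUBIC);cv2.imwrite('pics/c19.png',c[:,:,::-1])
C=[atz(p,u,50) for u in [(291,199),(329,199),(330,321),(295,321)]]
print(np.round(C,1))
for a,b in ((0,3),(1,2)):
    v=C[a]-C[b];print(np.linalg.norm(v),'hyaw',np.degrees(np.arctan2(-v[0],v[1])))
print(np.mean(C,0))
E
```

```text
[[ 409.1  -37.9   50. ]
 [ 426.8  -33.1   50. ]
 [ 445.   -96.1   50. ]
 [ 427.1 -100.9   50. ]]
65.49976747525612 hyaw 15.898156722293525
65.51302683776183 hyaw 16.11299901257975
[426.97298782 -67.01760786  50.        ]
```

View pics/c19.png

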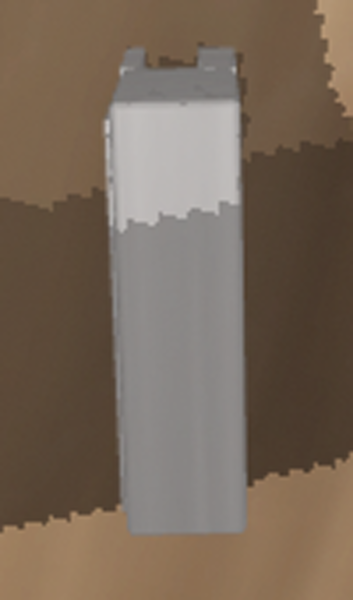

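```bash
python3 -m creep '{"turn":[[0,0,-0.011],[0,0,0],[0,0,0],[0,0,0],[0,0,0],[0,0,0],[0,0,0],[0,0,0],[0,0,0],[0,0,0]],"xyz":[[0.043,-0.03,0.25],[0,0,0.25],[0,0,0.2],[0,0,0.125],[0,0,0],[0,0,0],[0,0,0],[0,0,0],[0,0,0],[0,0,0]],"hand":[0.3,0.3,0.3,0.3,0.3,-1,-1,-1,-1,-1]}' 80
python3 - <<'E'
from h import *
p=capture('wrist');save(p,'w20');q=capture('side');s=telemetry.state();print(s['position'],s['tcp_rot'],s['force'],s['width'])
c=cv2.resize(q['color'][215:345,200:400],(800,520),interpolation=cv2.INTER_CUBIC);cv2.imwrite('pics/c20.png',c[:,:,::-1])
E
```

```text
clock: 17.88
position: [427.6, -67.7, 45.1]
tcp_rot: [179.9, 0.0, 106.4]
force: [-0.8, 0.0, 9.2]
width: 16.7
[427.62977747 -67.66479879  45.15335697] [1.79925166e+02 2.52373468e-02 1.06371277e+02] [-0.23619933 -0.21077917  9.29483771] 16.43538996084268
```

View pics/w20.png

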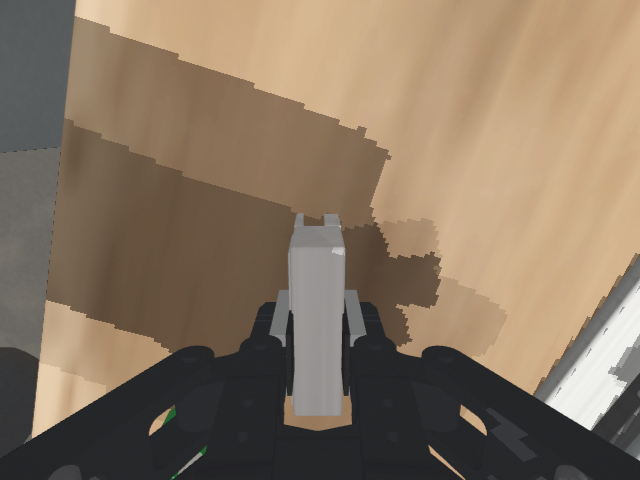

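View pics/c20.png

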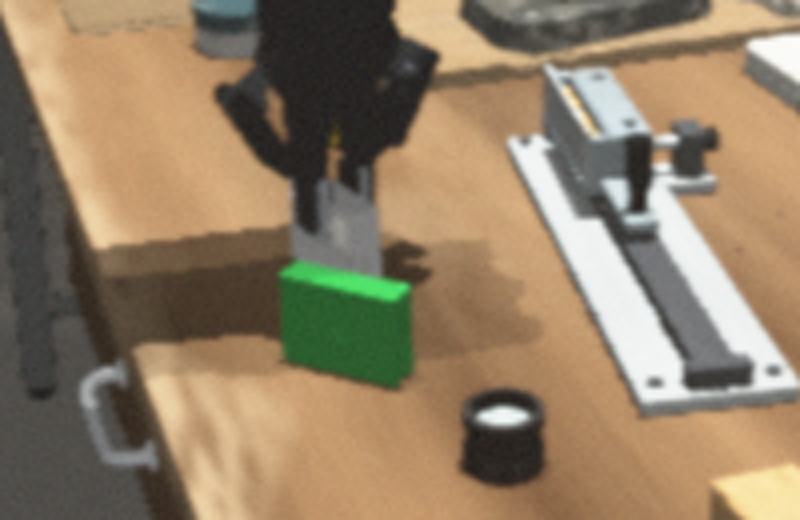

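The pale holder is gripped, and the window side faces the robot. Next I lift, turn it to the rail yaw and carry it above the lip.

```bash
python3 -m creep '{"turn":[[0,0,0],[0,0,0],[0,0,0],[0,0,0.071],[0,0,0.071],[0,0,0.071],[0,0,0.071],[0,0,0],[0,0,0],[0,0,0],[0,0,0],[0,0,0]],"xyz":[[0,0,-0.25],[0,0,-0.4],[0,0,-0.4],[0,0,-0.1],[0,0,0],[0,0,0],[0,0,0],[0.19,0.37,0],[0.19,0.37,0],[0.19,0.37,0],[0.19,0.37,0],[0.19,0.37,0]],"hand":[-1,-1,-1,-1,-1,-1,-1,-1,-1,-1,-1,-1]}' 80
python3 -m creep '{"turn":[[0,0,0],[0,0,0]],"xyz":[[0,0,0],[0,0,0]],"hand":[-1,-1]}' 80
python3 - <<'E'
from h import *
p=capture('wrist');save(p,'w21');s=telemetry.state();print(s['position'],s['tcp_rot'],s['force'],s['width'],np.round(s['qpos'],1))
q=capture('side');c=cv2.resize(q['color'][195:325,280:440],(800,650),interpolation=cv2.INTER_CUBIC)[:600];cv2.imwrite('pics/c21.png',c[:,:,::-1])
for n,z in dict(slot_seat=44,lip_top=66,tongue_tip=s['position'][2]-45).items():
  for f in (p,q):
    for r in tip_of(f,n)[:2]: X=atz(f,r['uv'],z);print(n,round(r['p'],2),r['uv'],X)
E
```

```text
clock: 18.98
position: [586.8, -15.5, 137.3]
tcp_rot: [180.0, -0.0, 80.8]
force: [0.2, -0.1, -0.4]
width: 16.5
clock: 19.15
position: [586.0, -15.5, 136.4]
tcp_rot: [180.0, -0.0, 80.9]
force: [-0.6, -0.0, -0.8]
width: 16.8
[585.10327474 -16.0720124  136.43884282] [-1.79969375e+02 -5.19241592e-03  8.08417080e+01] [ 0.03437507  0.63062899 -1.48761218] 16.689571610705542 [  5.4  50.2 -14.1  89.9  16.3  41.9 -25.1]
slot_seat 0.65 [344.5, 247.5] [594.60144834 -17.46707702  44.        ]
lip_top 0.91 [343.0, 240.0] [588.45556273 -22.40461952  66.        ]
tongue_tip 0.83 [96.0, 23.9] [518.48058913 106.26994098  91.43884282]
tongue_tip 0.97 [283.7, 306.6] [ 358.4363518  -324.93540988   91.43884282]
tongue_tip 0.61 [343.4, 227.6] [595.25469255  -7.77747513  91.43884282]
```

View pics/w21.png

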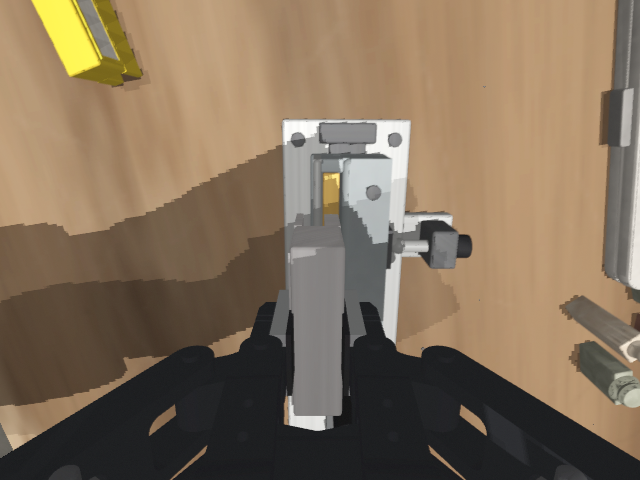

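View pics/c21.png

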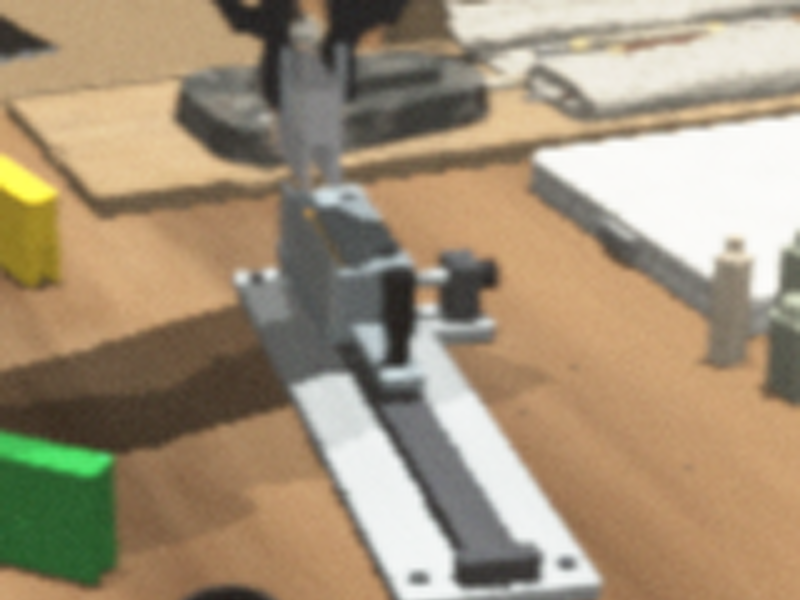

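```bash
python3 - <<'E'
from h import *
P=[]
for i in range(4):
    p=capture('wrist');P.append(telemetry.state()['position'])
print(np.round(P,1))
c=cv2.resize(p['color'][140:260,280:400],(600,600),interpolation=cv2.INTER_CUBIC);cv2.imwrite('pics/c22.png',c[:,:,::-1])
y=np.radians(-9.2);ux=np.array([np.cos(y),np.sin(y),0]);uy=np.array([-np.sin(y),np.cos(y),0])
m=np.array([586.1,-16,66.])
for t in (20,30,40,50,55): 
    print(t,(proj(p,m+uy*t)-[280,140])*5,(proj(p,m+uy*t-2*ux)-[280,140])*5,(proj(p,m+uy*t+2*ux)-[280,140])*5,'bw',(proj(p,m+uy*t+13*ux-[0,0,6])-[280,140])*5)
E
```

```text
[[585.3 -16.1 136.5]
 [585.4 -16.1 136.4]
 [585.4 -16.  136.4]
 [585.4 -16.  136.3]]
20 [188.63814418 438.56672747] [169.36339672 438.54972312] [207.91210597 438.58373113] bw [310.3049341  424.02454523]
30 [188.79584746 344.14753636] [169.24388284 344.12833532] [208.34700363 344.16673661] bw [312.15882566 332.05796889]
40 [188.95815319 246.97278894] [169.12088096 246.95126929] [208.7945932  246.99430767] bw [314.06527826 237.48398086]
50 [189.12526583 146.9200705 ] [168.99423613 146.89610232] [209.2554385  146.94403765] bw [316.02655932 140.19009967]
55 [189.21069198  95.77422008] [168.92949665  95.74897623] [209.49101745  95.79946285] bw [317.02850503  90.48626679]
```

View pics/c22.png

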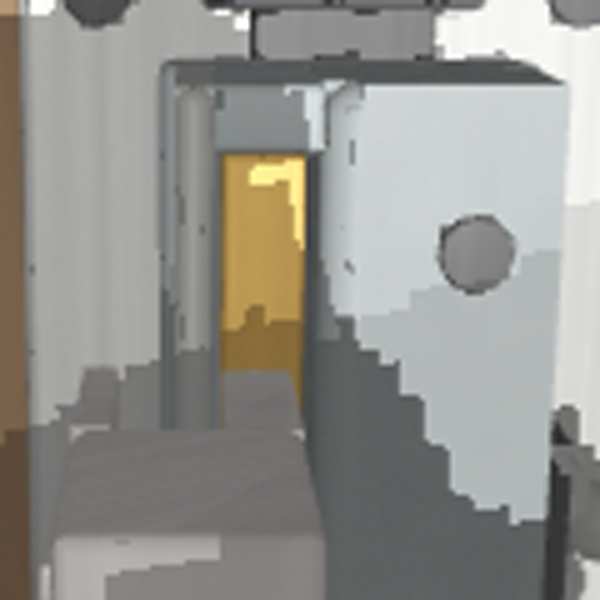

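```bash
python3 - <<'E'
from h import *
p=capture('wrist');t=np.array(telemetry.state()['position'])
y=np.radians(-9.2);ux=np.array([np.cos(y),np.sin(y),0]);uy=np.array([-np.sin(y),np.cos(y),0])
def f(u,v,z):
    X=atz(p,(280+u/5,140+v/5),z)-t;return np.round([X@ux,X@uy],1)
zt=t[2]-45.1+50
print('head top end L,R',f(55,540,zt),f(325,540,zt))
print('head under end L,R',f(72,432,zt-28),f(310,432,zt-28))
print('tongue low L,R',f(222,372,zt-50),f(296,372,zt-50),'skirt',f(82,368,zt-50),f(120,368,zt-50))
print('lip L,R',f(178,200,66),f(212,200,66),'bw',f(325,200,60),f(345,200,60),'lip end',f(195,85,66))
E
```

```text
head top end L,R [-8.2 33.6] [ 9.3 33.6]
head under end L,R [-8.6 33.4] [10.1 33.4]
tongue low L,R [ 3.6 33.1] [10.2 33.1] skirt [-9.  33.5] [-5.6 33.5]
lip L,R [-0.4 44.9] [ 3.  44.9] bw [14.7 44. ] [16.8 44. ] lip end [ 1.2 56.2]
```

```bash
python3 -m creep '{"turn":[[0,0,0],[0,0,0],[0,0,0],[0,0,0]],"xyz":[[0,0.03,0.1],[0,0,0.15],[0,0,0],[0,0,0]],"hand":[-1,-1,-1,-1]}' 80
python3 - <<'E'
from h import *
p=capture('wrist');t=np.array(telemetry.state()['position']);print(t,telemetry.state()['force'])
c=cv2.resize(p['color'][140:260,280:400],(600,600),interpolation=cv2.INTER_CUBIC);cv2.imwrite('pics/c23.png',c[:,:,::-1])
E
```

```text
clock: 20.13
position: [587.6, -16.3, 115.7]
tcp_rot: [-179.9, 0.0, 80.9]
force: [0.4, -1.1, -0.4]
width: 16.4
[587.85688707 -16.30765782 116.26487341] [ 0.11298049  1.44503447 -1.106842  ]
```

View pics/c23.png

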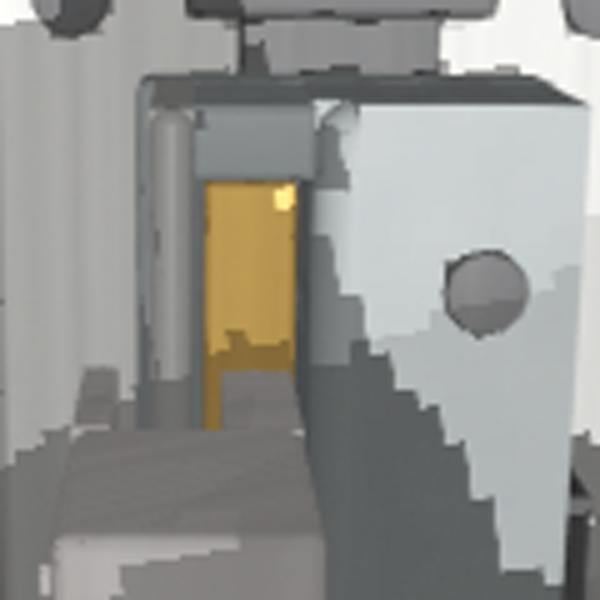

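The lip at (172) sits centred between the skirt (120) and the tongue (222) in the crop.

```bash
python3 -m creep '{"turn":[[0,0,0],[0,0,0],[0,0,0]],"xyz":[[0,0,0.06],[0,0,0.06],[0,0,0]],"hand":[-1,-1,-1]}' 80
python3 -m creep '{"turn":[[0,0,0],[0,0,0],[0,0,0]],"xyz":[[0,0,0.05],[0,0,0.05],[0,0,0]],"hand":[-1,-1,-1]}' 80
python3 - <<'E'
from h import *
p=capture('wrist');s=telemetry.state();print(s['position'],s['force'])
c=cv2.resize(p['color'][140:260,280:400],(600,600),interpolation=cv2.INTER_CUBIC);cv2.imwrite('pics/c24.png',c[:,:,::-1])
E
```

```text
clock: 20.43
position: [587.5, -16.4, 105.9]
tcp_rot: [-179.9, 0.0, 80.9]
force: [-0.3, 0.8, -1.5]
width: 16.4
clock: 20.68
position: [587.5, -16.4, 97.9]
tcp_rot: [-179.9, 0.0, 80.9]
force: [-0.2, -0.1, -0.8]
width: 16.1
[587.66241515 -16.35026371  98.30545534] [ 0.06228106 -0.5051754  -0.91973018]
```

View pics/c24.png

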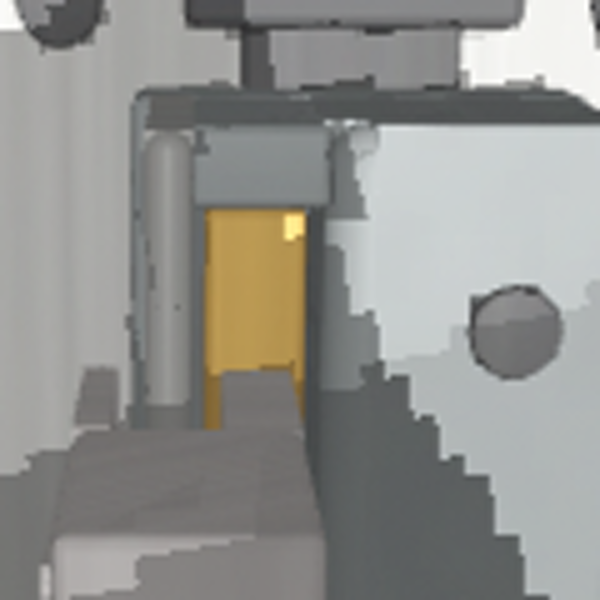

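```bash
python3 -m creep '{"turn":[[0,0,0],[0,0,0],[0,0,0]],"xyz":[[0,0,0.04],[0,0,0.04],[0,0,0]],"hand":[-1,-1,-1]}' 110
for i in 1 2 3; do python3 -m creep '{"turn":[[0,0,0],[0,0,0]],"xyz":[[0,0,0.02],[0,0,0]],"hand":[-1,-1]}' 110 | grep -E "pos|force"; done
```

```text
clock: 20.98
position: [588.0, -16.4, 92.0]
tcp_rot: [180.0, -0.0, 80.9]
force: [0.5, -0.7, 5.9]
width: 15.6
position: [588.0, -16.3, 90.8]
force: [-1.6, 0.4, 6.7]
position: [588.0, -16.4, 89.3]
force: [-2.2, -0.9, 8.2]
position: [588.1, -16.4, 89.0]
force: [-8.3, -1.0, 30.1]
```

```bash
python3 -m creep '{"turn":[[0,0,0],[0,0,0],[0,0,0],[0,0,0],[0,0,0]],"xyz":[[0,0,-0.006],[0,0,0],[0,0,0],[0,0,0],[0,0,0]],"hand":[-1,-1,-1,-1,-1]}' 110
python3 - <<'E'
from h import *
p=capture('wrist');save(p,'w25');q=capture('side')
s=telemetry.state();print(s['position'],s['tcp_rot'],s['force'],s['width'],np.round(s['qd'],2))
c=cv2.resize(p['color'][140:380,240:440],(500,600),interpolation=cv2.INTER_CUBIC)
c2=cv2.resize(q['color'][215:295,320:400],(300,300),interpolation=cv2.INTER_CUBIC)
r=capture('scene');c3=cv2.resize(r['color'][215:295,310:390],(300,300),interpolation=cv2.INTER_CUBIC)
cv2.imwrite('pics/c25.png',np.hstack([c,np.vstack([c2,c3])])[:,:,::-1])
save(r,'sc25');save(q,'si25')
E
```

```text
clock: 21.9
position: [588.1, -16.3, 89.1]
tcp_rot: [179.9, -0.0, 80.9]
force: [-5.9, -0.3, 22.3]
width: 15.8
[588.06778409 -16.3556292   89.11830802] [ 1.79944080e+02 -4.75687235e-03  8.08517663e+01] [-5.37796161 -0.30724717 23.67133255] 15.487704447992106 [ 0.05 -0.03 -0.07 -0.11 -0.    0.15  0.07]
```

View pics/c25.png

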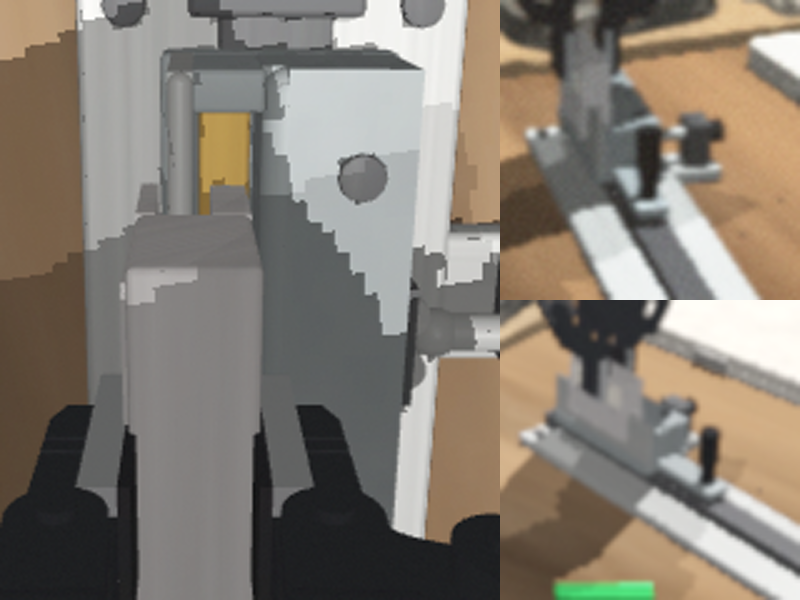

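View pics/si25.png

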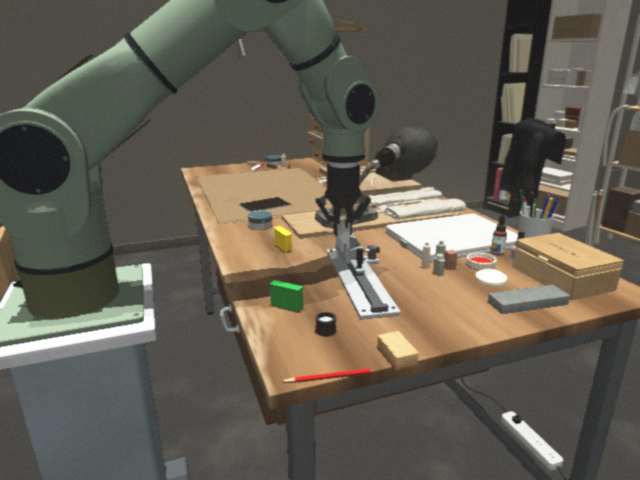

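```bash
python3 - <<'E'
from h import *
p=capture('wrist')
c=cv2.resize(p['color'][220:320,370:470],(600,600),interpolation=cv2.INTER_CUBIC);cv2.imwrite('pics/c26.png',c[:,:,::-1])
E
```

```text
(no output)
```

View pics/c26.png

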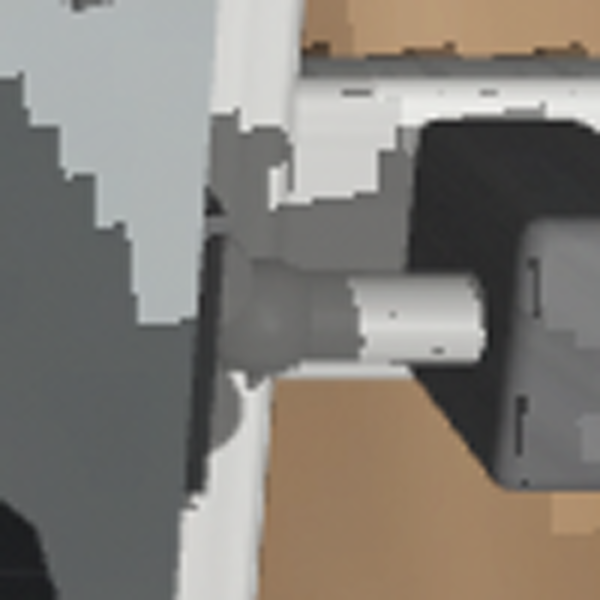

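```bash
python3 - <<'E'
from h import *
s=telemetry.state();print(s['clock'],s['position'],s['force'],s['width'])
print(ctrl.hand_in())
E
```

```text
22.1 [588.05629543 -16.34585039  89.11189954] [-5.78474379 -0.61113746 22.02597015] 15.803264282656674
the job is handed in; nothing more can be done
None
```

I slid the carrier left into the station's detent, then pushed the pale label holder down behind the front lip. I handed in at 22.1 s, still gripping the holder and pressing it home.

**Carrier:**
- My first push went past the detent to the end stop, with about 15 N on the wrist. I brought it back.
- I then pulled it about 4 mm out to test the hold. It resisted with 5 to 7 N but did not spring back by itself, so I pushed it in again until it started to resist.
- The last picture shows the plunger ball between the two bumps, centred to about 1 mm. I did not feel the 8 N ridge clearly on the way in, so the detent position rests on that picture and the pull test.

**Holder:**
- The window faces the robot, over the lip. The tongue is in the slot and the skirt is in front of the lip.
- The spring force rose from 5.9 to 8.2 N on the way down, then hit a hard stop at TCP height 89.0 mm; I had expected 89.1 mm.
- I am holding it there with about 22 N down and a grip set to 110 N. About 6 N of sideways force along x remains.

**Bystanders:** the loupe, the tin, the sanding block and the two look-alike holders were not touched and look unmoved in the last pictures.

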